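# Tip a drained tube rack over and slide it into its lane

## Task

The white wire tube rack was left standing on its end to drain. Push against the upper part of its broad face so that it tips over and lies on its broad side on the bench, then slide it gently along the bench with the fingers into the metal lane until its end is home at the stop. Only push it: do not grip or lift it, and do not disturb the flask, beaker, specimen cup or wash bottle.

Things in the scene. Friction and masses are not known exactly. Their poses are not given: they have to be found in the camera images.
- tube_rack: white wire lattice tube rack, a box 48 (its x) x 88 (its y) x 210 mm (its z), about 0.1 kg, loose, standing at first on its 48 x 88 end, z up; origin at the centre of that end. Its broad faces (88 x 210) look along +x and -x, one at the lane (within about 7 degrees), the other away. Past about 13 degrees of tilt it falls by itself; lying on a broad side it is 48 mm high.
- rack_top (a point): centre of the standing rack's upper end, 210 mm above the bench, axes as the rack's. The broad faces are open lattice that a thin fingertip may enter, but their edge bars are solid: an upright finger that reaches from below the top edge to above it pushes on the top bar (206 to 210 mm up)
- rack_mid (a point): the middle of the tube rack (105 mm from either end, on its axis), axes as the rack's: 105 mm above the bench while it stands, 24 mm when it lies on a broad side; home, it lies 105 mm before the lane's stop on the lane's centre line
- rack_lane: fixed aluminium lane, no floor: stop plate 36 mm high, 126 mm wide, and two rails 22 mm high running 100 mm from it, 102 mm apart inside. Origin on the bench in the middle of the stop's inner face; x points the way the rack slides in (out through the stop), y across the lane, z up. The rack starts standing 385 to 425 mm before the stop, up to 15 mm off the centre line
- lane_mouth (a point): on the bench in the middle of the lane's open end, 100 mm before the stop, axes as the lane's; from here the rails flare outwards over 35 mm more to about 140 mm inside. The rack pushed home sticks out 110 mm past this point
- flask: loose conical flask, 76 mm wide, 133 mm high, stands beside the rack's path, bystander; origin at the centre of its underside
- beaker: loose glass beaker, 54 mm wide, 69 mm high, behind the stop of the lane, bystander; origin at the centre of its underside
- specimen_cup: loose specimen cup with a lid, 72 mm wide, 76 mm high, beside the rack's path, bystander; origin at the centre of its underside
- wash_bottle: loose wash bottle, 66 x 95 mm, 197 mm high, beside the standing rack, bystander; origin at the centre of its underside

How it is judged:
By the outcome, as a careful person would: the job done as asked, in the order asked, and still so for the second after the job is handed in, with the robot touching nothing.
It also fails if it takes over 42 s, if anything falls off the work surface, if the arm or the gripper's body presses on something with over 40 N, if the wrist force passes 120 N, or if a joint passes its speed limit or range.

## Robot

A 7-joint arm with a two-finger parallel gripper is mounted at the origin on a cart in front of the work surface, level with it; the furniture and walls round the work are solid. World frame = base frame: x ahead of the robot, y to its left, z up, the work surface at z = 0. Lengths are in mm, angles in rad, forces in N, time in s.
With the tool pointing down it reaches from about 425 to 925 mm from the base axis. Payload 6.8 kg.
Tool frame: the origin (TCP) lies midway between the tips of the shut fingers; the grasp point (between the pads) lies behind it (pinch_z is the z of the grasp point in the tool frame, in mm); z points along the fingers, y is the line along which they close (so a half turn about z gives the same grasp; the last joint's range is limited). The gripper opens to 88 mm and grips with 3 to 60 N. Pads are 20 mm wide; open, the fingers measure 115 mm over their backs; the gripper's body (75 mm by 178 mm) begins 61 mm behind the grasp point.
Start: joints at [-1.455, 0.477, 0.022, 1.555, -0.011, 1.109, -0.083], TCP at [149.802, 658.185, 222.664] pointing down, gripper open.
Joint ranges: [-2.96, 2.96], [-0.34, 2.1], [-1.41, 1.46], [0.24, 2.44], [-1.37, 4.51], [0.17, 1.92], [-2.96, 2.96]. Speed limits (rad/s): [2.39, 2.39, 3.14, 3.14, 3.14, 3.14, 3.14].

## Interface

Orientations are given as a unit quaternion [w, x, y, z].
In Python, from plant import state, read_camera, calibration, hand_in, search_frame, pinpoint, pinch_z gives the robot as it stands.
- The arm moves only by the tool step_arm, never from a script. Its arguments are lists of equal length, an entry for each row: "delta_pos": the shift along the tool's x, y, z normalised to -1 to 1, where 1 is 0.04 m, a list of three; "rotation": the turn, a rotation vector about the tool's x, y, z normalised to -1 to 1, where 1 is 5 degrees, a list of three. A call has exactly 8 rows; each row shifts and turns the commanded pose from where the row before left it, along the tool's axes as they then stand; what a row does not reach is not made up. A row lasts 1/10 s, in which the tool goes at most 50 mm and 8.59 degrees, less where a joint would pass 70% of its speed; a pose out of reach is approached as far as the arm can. A call with a number of a shift or a turn outside -1 to 1 is refused whole. A call with a gripper value outside its range is refused whole. "grip" is the opening, from 0 (shut) to 1 (fully open), set as the call begins (left out, the last holds). The fingers move at their own pace and stop on an object; "grip_force" is the grip in N (left out, the last holds). Time passes only in rows, so rows that do not move let the fingers close, or fill a call up. It gives the time, the measured TCP pose, the force, the opening and the grip force at its end, in the units of the state.
- state(): the state, without advancing time (a new reading comes with each control period).
- read_camera(name): name is "scene" or "top" or "wrist"; returns the picture (480x640x3 uint8, red, green, blue); there is no depth.
- calibration(name): a dict with "intrinsics" (3x3 intrinsics, pixels), "k1" (the pictures are not rectified: a ray, as slopes to the right and down, at radius r is drawn at 1 + k1 r^2 times it, then the intrinsics apply), "xyz" and "attitude" of the camera in the world; the wrist camera has in their place "hand_eye" (4x4, takes a point from camera to tool coordinates, whose origin is the TCP and whose axes are the flange's). Camera axes: x right, y down, z forward; pixel columns grow to the right and rows downward; lengths in mm; the calibration is good to about 2 mm. A picture is of the moment at which its call begins: read the wrist's pose just before it. calibration takes no time and is no camera call.
- hand_in(): hands the job in; it is judged then, once.
Trained networks look in the newest picture that a camera, given by its name, has taken for a name from the list of things; names that differ only in an ending like _2 or _b are one class to them, and where a whole thing is asked for, a point or a joint stands for the part that bears it (a point fixed in the world has none). Each returns a list of dicts, best first, with "confidence" (0 to 1); they miss things now and then, are a little off and sometimes report something else, mostly with a low value. They report only what shows in the picture. A call takes as long as a camera call.
- search_frame(camera, query): "rect" ([left, top, right, bottom] in pixels, round what is visible of it).
- pinpoint(camera, query): "location" ([column, row] in pixels: a listed point, or the origin of a listed thing).
The state is a dict: "clock": time; "joints": joint angles; "joint_vel": joint speeds; "effort": joint torques, N m; "tool_pos": TCP position; "tcp_rot": TCP orientation; "contact_force": force on the tool from outside, world axes, zero at the start; "wrist_torque": the same for the moment, N m; "opening": finger opening in mm; "grip_force": force on a finger pad.
Only numpy, scipy, OpenCV 4.12 (cv2) and the standard library are available. Lean on these libraries where they do the work, as an engineer would, in place of code of your own. Each camera call takes 0.05 s, during which the arm holds its last target. There are 200 camera calls.

## Working session

There is one attempt and no reset: what is moved stays moved. The work goes in short steps, Python scripts to look and compute and a tool call to move; the robot and the scene stay as the last step left them, time stands still between calls to the robot, and variables do not carry over. Pictures are saved under pics/ and viewed, at most 10 in all, crops included, and the job is handed in when it is done.

Besides the shell and the picture viewer there is one more tool, called after "Emit:" as name(argument=value, ...) on one line, values as JSON. step_arm: Moves the arm, as the interface text tells. Scaled input: -1 to 1 covers 0.04 m each way for a shift and 5 degrees each way for a turn. Its arguments: {"type":"object","properties":{"delta_pos":{"type":"array"},"rotation":{"type":"array"},"grip":{"type":"number"},"grip_force":{"type":"number"}},"required":["delta_pos","rotation"]}

```bash
mkdir -p pics
cat > h.py <<'E'
import numpy as np, cv2
from scipy.spatial.transform import Rotation as R
from plant import *
def cam(n):
    c=calibration(n); K=np.array(c["intrinsics"]); k1=c["k1"]
    if "xyz" in c:
        a=np.array(c["attitude"]); Rm=a if a.shape==(3,3) else R.from_quat(a,scalar_first=True).as_matrix()
        t=np.array(c["xyz"])
    return K,k1,Rm,t
def ray(n,uv):
    K,k1,Rm,t=cam(n)
    p=cv2.undistortPoints(np.array([[uv]],float),K,np.array([k1,0,0,0.]))[0,0]
    return t,Rm@np.array([p[0],p[1],1])
def at_z(n,uv,z):
    t,d=ray(n,uv); return t+d*(z-t[2])/d[2]
E
python3 - <<'E'
from h import *
print(calibration("top"),calibration("scene"),pinch_z)
s=state();print(s["tool_pos"],s["tcp_rot"],s["clock"])
Z=dict(rack_top=210,rack_mid=105,rack_lane=0,lane_mouth=0,flask=0,beaker=0,specimen_cup=0,wash_bottle=0)
for n in("top","scene"):
    cv2.imwrite(f"pics/{n}0.png",read_camera(n)[:,:,::-1])
    for q,z in Z.items():
        r=pinpoint(n,q)[:1]
        for o in r: print(n,q,round(o["confidence"],2),np.round(o["location"]),np.round(at_z(n,o["location"],z)))
print(state()["clock"])
E
```

```text
{'intrinsics': array([[592.22656476,   0.        , 325.21293101],
       [  0.        , 592.22656476, 230.87228613],
       [  0.        ,   0.        ,   1.        ]]), 'k1': 0.03373617498580632, 'xyz': array([ 298.43295715,  -43.16065541, 1387.64871196]), 'attitude': array([-0.08078983,  0.71067356, -0.69406942,  0.08175412])} {'intrinsics': array([[472.29796578,   0.        , 312.83919266],
       [  0.        , 472.29796578, 239.91055487],
       [  0.        ,   0.        ,   1.        ]]), 'k1': 0.02696637467960351, 'xyz': array([  44.76296091, -662.91214206,  932.39427906]), 'attitude': array([-0.37007515,  0.85592681, -0.33257486,  0.14081065])} -18.700000000000003
[149.70087777 657.61508563 221.71490999] [-2.31121464e-05  1.11644644e-01  9.93747819e-01 -8.63328781e-04] 0.0
top rack_top 0.55 [203. 237.] [555. 207. 210.]
top rack_mid 0.73 [211. 250.] [551. 210. 105.]
top rack_lane 0.76 [384. 282.] [ 502. -182.    0.]
top flask 0.57 [290. 203.] [691.  45.   0.]
top beaker 0.83 [422. 294.] [ 477. -272.    0.]
top specimen_cup 0.6 [361. 204.] [ 693. -127.    0.]
top wash_bottle 0.62 [243. 189.] [725. 163.   0.]
scene rack_top 0.56 [230. 182.] [548. 209. 210.]
scene rack_mid 0.88 [236. 212.] [552. 212. 105.]
scene rack_lane 0.59 [321. 331.] [ 507. -176.    0.]
scene lane_mouth 0.64 [229. 183.] [686. 458.   0.]
scene flask 0.74 [312. 248.] [683.  46.   0.]
scene beaker 0.84 [339. 363.] [ 477. -268.    0.]
scene specimen_cup 0.87 [362. 278.] [ 703. -128.    0.]
scene wash_bottle 0.76 [296. 221.] [725. 164.   0.]
0.9
```

View pics/top0.png

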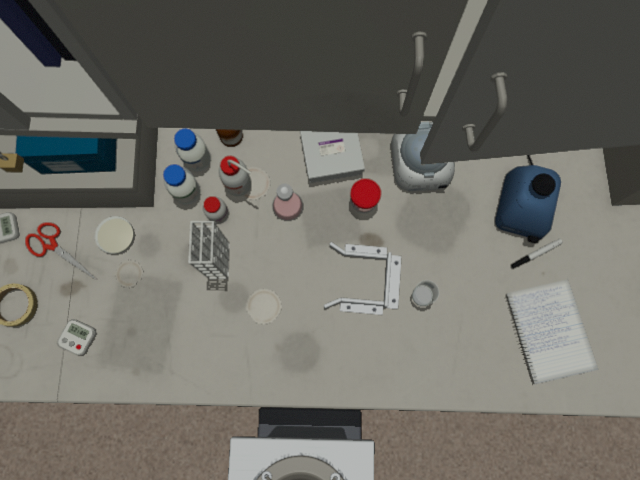

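View pics/scene0.png

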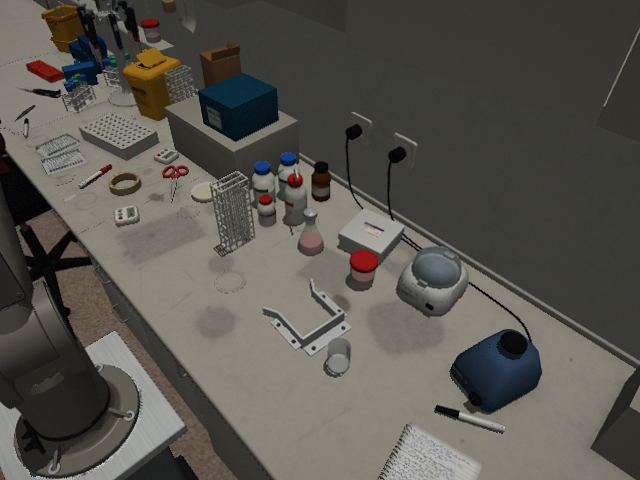

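The top view shows the rack at (208,250), the lane with its stop at (390,282) and its mouth facing the rack, the flask at (288,205), the cup at (365,195), the bottle at (235,172) and the beaker at (423,295). The scene view agrees. Next I'll zoom in for the lane axis and the rack yaw.

Run:
```python
import cv2
i=cv2.imread("pics/top0.png")[205:325,180:420]
cv2.imwrite("pics/crop0.png",cv2.resize(i,(800,400),interpolation=cv2.INTER_CUBIC))
```

```text
(no output)
```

View pics/crop0.png

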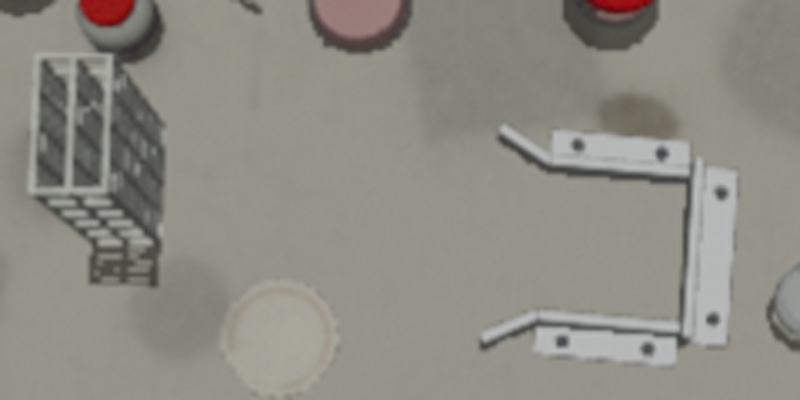

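The crop shows the rack's top corners at (37,55), (112,55), (107,190) and (30,192). The upper rail runs from (550,160) to (690,174), the lower from (540,316) to (683,328), and the stop's inner edge from (695,165) to (686,335).

Run:
```python
from h import *
f=lambda p,z: at_z("top",[p[0]/3.3333+180-.35,p[1]/3.3333+205-.35],z)[:2]
P=dict(rack=([(37,55),(112,55),(107,190),(30,192)],210),up=([(550,160),(690,174)],22),lo=([(540,316),(683,328)],22),stop=([(695,165),(686,335)],36))
W={k:np.array([f(p,z) for p in v[0]]) for k,v in P.items()}
for k,v in W.items(): print(k,v.round(0).tolist(), v.mean(0).round(0))
ang=lambda d:np.degrees(np.arctan2(d[1],d[0])).round(1)
print(ang(W["up"][1]-W["up"][0]),ang(W["lo"][1]-W["lo"][0]),ang(W["stop"][0]-W["stop"][1]))
r=W["rack"];print(ang(r[0]-r[3]),ang(r[1]-r[2]),ang(r[1]-r[0]),ang(r[2]-r[3]))
s=W["stop"].mean(0);a=np.radians(ang((W["up"][1]+W["lo"][1])-(W["up"][0]+W["lo"][0])));x=np.array([np.cos(a),np.sin(a)]);y=np.array([-x[1],x[0]])
mid=(W["up"].mean(0)+W["lo"].mean(0))/2
for n,q in(("rack",r.mean(0)),("mid",mid),("rack2",np.array([551,209]))):print(n,(q-s)@x,(q-s)@y)
print(np.degrees(a),s)
```

```text
Traceback (most recent call last):
NameError: name 'z' is not defined
```

Emit:
step_arm(delta_pos=[[-0.9,0.1,-0.5],[-0.9,0.1,-0.5],[-0.9,0.1,0],[-0.9,0.1,0],[-0.9,0.1,0],[-0.8,0.1,0],[0,0,0],[0,0,0]], rotation=[[0,0,1],[0,0,1],[0,0,1],[0,0,1],[0,0,1],[0,0,1],[0,0,1],[0,0,1]], grip=0.55)

```text
clock: 1.7
tool_pos: [351.6, 589.6, 262.8]
tcp_rot: [0.0, 0.448, 0.894, 0.0]
contact_force: [-0.7, 0.4, 0.3]
opening: 48.3
grip_force: 0.0
```

Run:
```python
from h import *
f=lambda p,z: at_z("top",[p[0]/3.3333+180-.35,p[1]/3.3333+205-.35],z)[:2]
P=dict(rack=([(37,55),(112,55),(107,190),(30,192)],210),up=([(550,160),(690,174)],22),lo=([(540,316),(683,328)],22),stop=([(695,165),(686,335)],36))
W={k:np.array([f(p,v[1]) for p in v[0]]) for k,v in P.items()}
for k,v in W.items(): print(k,v.round(0).tolist(), v.mean(0).round(0))
ang=lambda d:np.degrees(np.arctan2(d[1],d[0])).round(1)
print(ang(W["up"][1]-W["up"][0]),ang(W["lo"][1]-W["lo"][0]),ang(W["stop"][0]-W["stop"][1]))
r=W["rack"];print(ang(r[0]-r[3]),ang(r[1]-r[2]),ang(r[1]-r[0]),ang(r[2]-r[3]))
s=W["stop"].mean(0);a=np.radians(ang((W["up"][1]+W["lo"][1])-(W["up"][0]+W["lo"][0])));x=np.array([np.cos(a),np.sin(a)]);y=np.array([-x[1],x[0]])
mid=(W["up"].mean(0)+W["lo"].mean(0))/2
for n,q in(("rack",r.mean(0)),("mid",mid),("rack2",np.array([551,209]))):print(n,(q-s)@x,(q-s)@y)
print(np.degrees(a),s)
```

```text
rack [[588.0, 234.0], [590.0, 188.0], [505.0, 185.0], [503.0, 232.0]] [547. 210.]
up [[567.0, -88.0], [560.0, -187.0]] [ 563. -137.]
lo [[457.0, -83.0], [451.0, -182.0]] [ 454. -132.]
stop [[563.0, -189.0], [445.0, -182.0]] [ 504. -186.]
-94.4 -93.4 -3.1
1.5 1.8 -88.6 -87.2
rack -397.2392483495717 15.382850381058098
mid -50.8805900020299 1.1803006381177572
rack2 -396.8317528721744 19.753879204788902
-93.9 [ 504.30123825 -185.56923535]
```

Emit:
step_arm(delta_pos=[[-1,-0.07,0],[-1,0.02,0],[-0.99,0.1,0],[-0.98,0.19,0],[-0.96,0.28,0],[-0.93,0.36,0],[-0.9,0.44,0],[0,0,0]], rotation=[[0,0,1],[0,0,1],[0,0,1],[0,0,1],[0,0,1],[0,0,1],[0,0,1],[0,0,0]])

```text
clock: 2.5
tool_pos: [507.3, 349.9, 263.4]
tcp_rot: [0.002, 0.698, 0.716, 0.0]
contact_force: [0.4, -0.1, -0.2]
opening: 48.3
grip_force: 0.0
```

Emit:
step_arm(delta_pos=[[-0.4,0.34,0.5],[-0.5,0.34,0.5],[-0.5,0.34,0.5],[-0.4,0,0.38],[-0.1,0,0],[-0.1,0,0],[-0.1,0,0],[0,0,0]], rotation=[[0,0,0],[0,0,0],[0,0,0],[0,0,0],[0,0,0],[0,0,0],[0,0,0],[0,0,0]])

```text
clock: 3.3
tool_pos: [547.4, 275.0, 188.5]
tcp_rot: [0.0, 0.693, 0.721, 0.001]
contact_force: [-0.3, 0.1, -0.8]
opening: 48.3
grip_force: 0.0
```

Run:
```python
from h import *
a=read_camera("scene")[120:280,150:400];b=read_camera("top")[160:320,150:400]
cv2.imwrite("pics/c1.png",cv2.resize(np.hstack([a,b])[:,:,::-1],(800,256),interpolation=cv2.INTER_CUBIC))
```

```text
(no output)
```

View pics/c1.png

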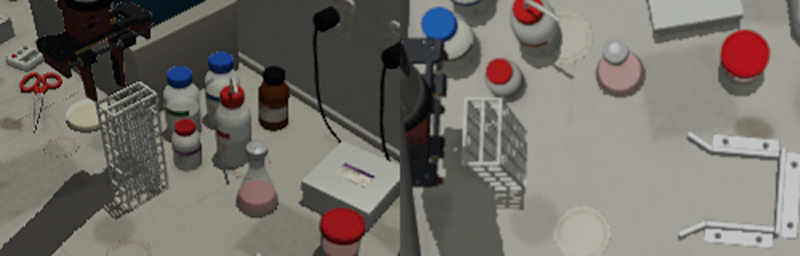

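The picture shows the gripper behind the rack at crop (425,110), level with the top bar and clear of everything else. Start pushing.

Emit:
step_arm(delta_pos=[[-0.3,0.02,0],[-0.3,0.02,0],[-0.15,0,0],[-0.15,0,0],[-0.15,0,0],[-0.15,0,0],[-0.15,0,0],[-0.15,0,0]], rotation=[[0,0,0],[0,0,0],[0,0,0],[0,0,0],[0,0,0],[0,0,0],[0,0,0],[0,0,0]])

```text
clock: 4.2
tool_pos: [551.0, 213.9, 187.4]
tcp_rot: [0.0, 0.693, 0.72, -0.0]
contact_force: [-0.8, 0.2, 0.2]
opening: 48.3
grip_force: 0.0
```

Emit:
step_arm(delta_pos=[[-0.15,0,0],[-0.15,0,0],[-0.15,0,0],[-0.15,0,0],[-0.1,0,0],[0,0,0],[0,0,0],[0,0,0]], rotation=[[0,0,0],[0,0,0],[0,0,0],[0,0,0],[0,0,0],[0,0,0],[0,0,0],[0,0,0]])

```text
clock: 5.0
tool_pos: [552.0, 186.8, 187.4]
tcp_rot: [-0.0, 0.693, 0.721, 0.0]
contact_force: [-0.5, 0.8, -0.7]
opening: 48.3
grip_force: 0.0
```

Run:
```python
from h import *
a=read_camera("scene")[120:360,150:400];b=read_camera("top")[140:380,150:400]
cv2.imwrite("pics/c2.png",cv2.resize(np.hstack([a,b])[:,:,::-1],(800,384),interpolation=cv2.INTER_CUBIC))
```

```text
(no output)
```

View pics/c2.png

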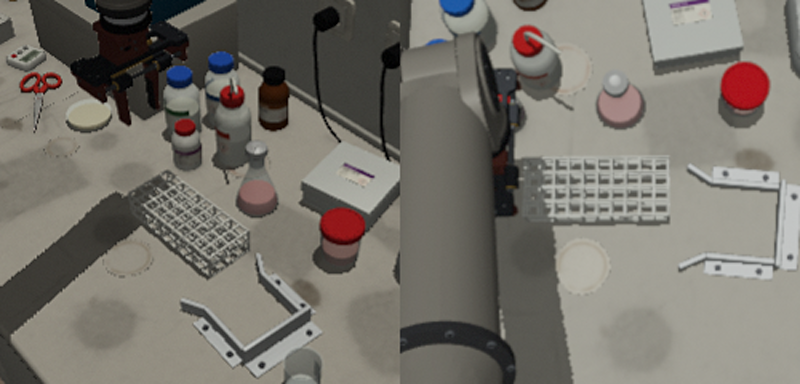

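The rack lies flat: in the top crop its front end is at x=670 (y from 156 to 222) and its rear at about x=527. Nothing else has moved.

Run:
```python
from h import *
f=lambda u,v,z,o=140: at_z("top",[(u-400)/1.6+150-.3,v/1.6+o-.3],z)[:2]
for p in((670,156),(670,222),(545,156),(545,220)): print(f(*p,48).round())
print("smallbottle",f(505,78,75,160).round(),f(505,98,0,160).round())
for n in("top","scene"):
  for q in("rack_mid",):
    for o in pinpoint(n,q)[:1]: print(n,q,o["confidence"],at_z(n,o["location"],24).round())
    print([ (o["confidence"],np.round(o["rect"])) for o in search_frame(n,"tube_rack")[:1]])
```

```text
[597. -26.]
[501. -28.]
[593. 155.]
[500. 150.]
smallbottle [653. 212.] [642. 224.]
top rack_mid 0.92 [560.  76.  24.]
[(0.81, array([227., 237., 319., 282.]))]
scene rack_mid 0.87 [554.  75.  24.]
[(0.76, array([232., 225., 306., 292.]))]
```

Run:
```python
from h import *
print(np.round(calibration("wrist")["hand_eye"],2)); s=state(); print(np.round(s["joints"],2),s["clock"])
```

```text
[[  -0.     -0.96   -0.28   74.94]
 [   1.     -0.      0.     -0.49]
 [  -0.     -0.28    0.96 -161.74]
 [   0.      0.      0.      1.  ]]
[-0.78  0.38  0.45  1.84 -0.2   0.96 -0.21] 5.3
```

Emit:
step_arm(delta_pos=[[-0.35,-0.02,0],[-0.35,-0.05,0],[-0.34,-0.08,0],[-0.33,-0.11,0],[-0.32,-0.14,0],[-0.31,-0.17,0],[-0.29,-0.2,0],[-0.27,-0.22,0]], rotation=[[0,0,-1],[0,0,-1],[0,0,-1],[0,0,-1],[0,0,-1],[0,0,-1],[0,0,-1],[0,0,-1]], grip=1.0)

```text
clock: 6.1
tool_pos: [549.2, 73.7, 187.5]
tcp_rot: [0.0, 0.404, 0.915, 0.0]
contact_force: [0.9, -0.2, -0.5]
opening: 87.5
grip_force: 0.0
```

Emit:
step_arm(delta_pos=[[-0.14,0.15,0.15],[-0.16,0.14,0.15],[-0.17,0.12,0.15],[-0.18,0.11,0.15],[-0.19,0.09,0.15],[-0.19,0.07,0.15],[-0.2,0.06,0.15],[-0.2,0.04,0.15]], rotation=[[0,0,-1],[0,0,-1],[0,0,-1],[0,0,-1],[0,0,-1],[0,0,-1],[0,0,-1],[0,0,-1]])

```text
clock: 6.9
tool_pos: [616.0, 72.2, 139.1]
tcp_rot: [-0.0, 0.066, 0.998, 0.0]
contact_force: [0.6, -0.3, 0.6]
opening: 87.7
grip_force: 0.0
```

Emit:
step_arm(delta_pos=[[-0.08,0,0.3],[0,0,0.4],[0,0,0.4],[0,0,0.4],[0,0,0.3],[0,0,0],[0,0,0],[0,0,0]], rotation=[[0,0,-0.8],[0,0,0],[0,0,0],[0,0,0],[0,0,0],[0,0,0],[0,0,0],[0,0,0]])

```text
clock: 7.7
tool_pos: [619.4, 71.8, 68.2]
tcp_rot: [0.001, 0.033, 0.999, 0.0]
contact_force: [0.9, 0.3, 0.4]
opening: 87.9
grip_force: 0.0
```

Run:
```python
from h import *
a=read_camera("scene")[120:360,150:400];b=read_camera("wrist");b=cv2.resize(b,(320,240))
cv2.imwrite("pics/c3.png",cv2.resize(np.hstack([a,b])[:,:,::-1],(798,336),interpolation=cv2.INTER_CUBIC))
```

```text
(no output)
```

View pics/c3.png

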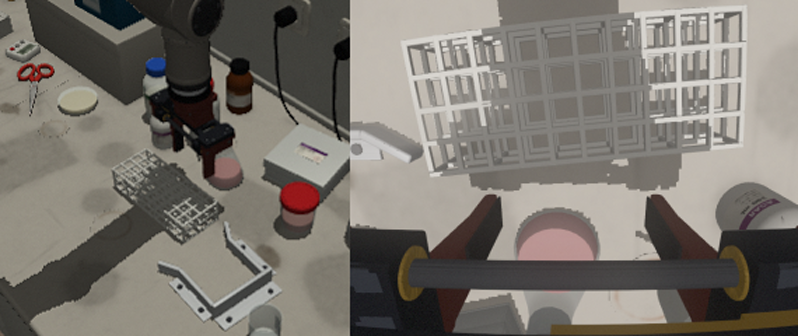

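The wrist picture shows the rack's near edge from (430,177) to (745,147). The flask's base is behind the fingers at (557,250), and the fingertips are clear of the rack. I'll compute the real gaps.

```bash
cat >> h.py <<'E'
def wz(uv,z):
    c=calibration("wrist");s=state();H=np.array(c["hand_eye"]);K=np.array(c["intrinsics"])
    p=cv2.undistortPoints(np.array([[uv]],float),K,np.array([c["k1"],0,0,0.]))[0,0]
    Rt=R.from_quat(s["tcp_rot"],scalar_first=True).as_matrix();T=np.array(s["tool_pos"])
    o=T+Rt@H[:3,3];d=Rt@H[:3,:3]@np.array([p[0],p[1],1]);return o+d*(z-o[2])/d[2]
E
python3 - <<'E'
from h import *
g=lambda u,v,z:wz([(u/1.4-250)*2,v/1.4*2],z).round()[:2]
print("near",g(430,177,48),g(745,147,48),"far",g(402,40,48),g(745,7,48))
print("flask base",g(557,210,2), g(515,250,2),g(600,250,2)); print("tips",g(490,197,68),g(660,197,68))
E
```

```text
near [597. -24.] [591. 187.] far [510. -25.] [505. 181.]
flask base [647.  56.] [684.  14.] [689.  91.]
tips [606.  22.] [613. 124.]
```

Emit:
step_arm(delta_pos=[[0.1,0.08,0],[0.05,0,0.3],[0,0,0.3],[0,0,0.25],[0,0,0.15],[0.1,0,0],[0.1,0,0],[0.1,0,0]], rotation=[[0,0,0],[0,0,0],[0,0,0],[0,0,0],[0,0,0],[0,0,0],[0,0,0],[0,0,0]])

```text
clock: 8.6
tool_pos: [601.0, 76.1, 27.8]
tcp_rot: [0.0, 0.033, 0.999, 0.0]
contact_force: [0.5, -0.6, -0.1]
opening: 87.7
grip_force: 0.2
```

Emit:
step_arm(delta_pos=[[0.1,0,0],[0.1,0,0],[0.1,0,0],[0.1,0,0],[0.1,0,0],[0.1,0,0],[0,0,0],[0,0,0]], rotation=[[0,0,0],[0,0,0],[0,0,0],[0,0,0],[0,0,0],[0,0,0],[0,0,0],[0,0,0]])

```text
clock: 9.4
tool_pos: [576.6, 77.8, 27.3]
tcp_rot: [-0.0, 0.033, 0.999, -0.0]
contact_force: [1.1, 0.6, -0.0]
opening: 88.0
grip_force: 0.0
```

Run:
```python
from h import *
b=read_camera("wrist")
cv2.imwrite("pics/c4.png",b[:,:,::-1])
for n in("top","scene"):
  read_camera(n)
  for o in pinpoint(n,"rack_mid")[:1]: print(n,o["confidence"],at_z(n,o["location"],24).round())
```

```text
scene 0.8 [519.  82.  24.]
```

View pics/c4.png

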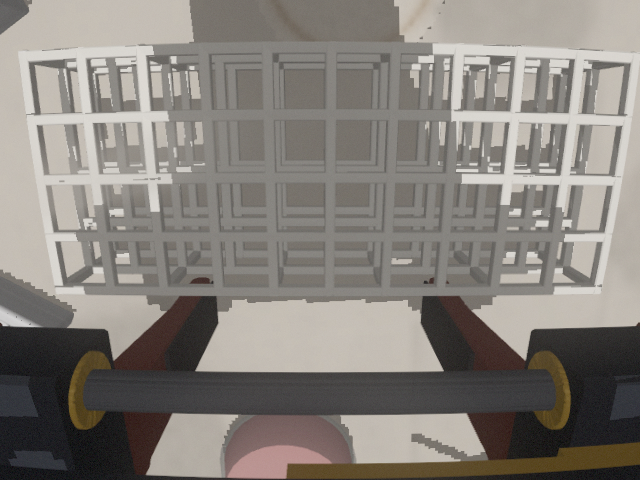

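The rack is now square to the fingers: near edge at row 292, far edge at row 45, ends at columns 20-60 and 605-635. I'll measure it against the lane.

Run:
```python
from h import *
C=np.array([wz(p,48)[:2] for p in((56,292),(602,292),(20,52),(636,52))]);print(C.round())
s=np.array([504.3,-185.6]);a=np.radians(-93.5);x=np.array([np.cos(a),np.sin(a)]);y=np.array([-x[1],x[0]])
for c in C: print(((c-s)@x).round(),((c-s)@y).round())
print("flare end",[(((q-s)@x).round(),((q-s)@y).round()) for q in [wz((70,310),22)[:2]]])
```

```text
[[557. -22.]
 [571. 187.]
 [471. -15.]
 [485. 190.]]
-166.0 43.0
-376.0 44.0
-168.0 -43.0
-374.0 -43.0
flare end [(np.float64(-153.0), np.float64(63.0))]
```

Emit:
step_arm(delta_pos=[[-0.1,0,0],[-0.15,0,0],[0,0,-0.9],[0,0,-0.9],[0,0,-0.9],[0,0,0],[0,0,0],[0,0,0]], rotation=[[0,0,0],[0,0,0],[0,0,0],[0,0,0],[0,0,1],[0,0,1],[0,0,1],[0,0,1]])

```text
clock: 10.45
tool_pos: [587.8, 77.1, 136.0]
tcp_rot: [0.001, 0.208, 0.978, 0.0]
contact_force: [0.4, 0.4, -0.2]
opening: 87.7
grip_force: 0.0
```

Emit:
step_arm(delta_pos=[[0.35,0.31,0],[0.37,0.28,0],[0.4,0.24,0],[0.41,0.21,0],[0.43,0.17,0],[0.45,0.13,0],[0.46,0.09,0],[0.46,0.05,0]], rotation=[[0,0,1],[0,0,1],[0,0,1],[0,0,1],[0,0,1],[0,0,1],[0,0,1],[0,0,1]], grip=0.5)

```text
clock: 11.25
tool_pos: [525.1, 213.1, 135.6]
tcp_rot: [0.0, 0.53, 0.848, 0.0]
contact_force: [0.2, 0.4, 0.3]
opening: 44.2
grip_force: 0.0
```

Emit:
step_arm(delta_pos=[[0,0,0],[0,0,0],[0,0,0],[0,0,0],[0,0,0],[0,0,0],[0,0,0],[0,0,0]], rotation=[[0,0,1],[0,0,1],[0,0,1],[0,0,1],[0,0,1],[0,0,0.95],[0,0,0],[0,0,0]])

```text
clock: 12.05
tool_pos: [525.2, 212.4, 135.5]
tcp_rot: [0.0, 0.728, 0.686, 0.0]
contact_force: [0.2, 0.1, 0.7]
opening: 44.3
grip_force: 0.0
```

Run:
```python
from h import *
read_camera("top");read_camera("scene")
for n in("top","scene"):
  for q in("rack_mid","flask","wash_bottle","specimen_cup","beaker"):
    for o in pinpoint(n,q)[:1]: print(n,q,o["confidence"],at_z(n,o["location"],24*(q=="rack_mid")).round())
```

```text
top rack_mid 0.89 [526.  81.  24.]
top flask 0.95 [684.  49.   0.]
top wash_bottle 0.92 [726. 165.   0.]
top specimen_cup 0.92 [ 701. -134.    0.]
top beaker 0.65 [ 478. -260.    0.]
scene rack_mid 0.66 [518.  78.  24.]
scene flask 0.65 [678.  47.   0.]
scene wash_bottle 0.85 [727. 159.   0.]
scene beaker 0.7 [ 474. -268.    0.]
```

Emit:
step_arm(delta_pos=[[0.2,0.1,0],[0,0,0.7],[0,0,0.8],[0,0,0.8],[0,0,0.52],[-0.1,0,0],[-0.2,0,0],[-0.2,0,0]], rotation=[[0,0,0],[0,0,0],[0,0,0],[0,0,0],[0,0,0],[0,0,0],[0,0,0],[0,0,0]])

```text
clock: 13.45
tool_pos: [529.2, 199.7, 23.9]
tcp_rot: [0.0, 0.729, 0.685, 0.001]
contact_force: [0.5, 1.3, 0.3]
opening: 44.0
grip_force: 0.3
```

Emit:
step_arm(delta_pos=[[-0.15,0,0],[-0.15,0,0],[-0.15,0,0],[-0.15,0,0],[-0.15,0,0],[-0.15,0,0],[-0.15,0,0],[-0.1,0,0]], rotation=[[0,0,0],[0,0,0],[0,0,0],[0,0,0],[0,0,0],[0,0,0],[0,0,0],[0,0,0]])

```text
clock: 14.25
tool_pos: [525.2, 153.4, 22.6]
tcp_rot: [-0.0, 0.729, 0.685, -0.0]
contact_force: [-0.1, 0.7, 1.9]
opening: 44.1
grip_force: 0.6
```

Run:
```python
from h import *
a=read_camera("scene")[120:360,150:400];b=read_camera("top")[140:380,170:420]
cv2.imwrite("pics/c5.png",cv2.resize(np.hstack([a,b])[:,:,::-1],(800,384),interpolation=cv2.INTER_CUBIC))
```

```text
(no output)
```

View pics/c5.png

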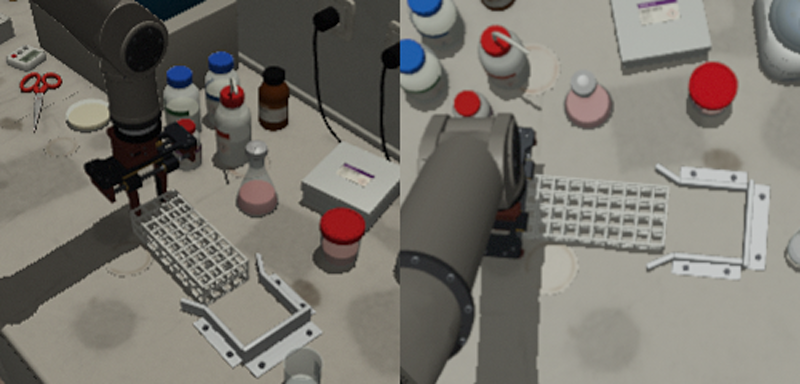

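The rack's front end is entering the flare, centred and straight (top crop: front at x=668, rails at y=180 and 258). Continue.

Emit:
step_arm(delta_pos=[[-0.15,0,0],[-0.15,0,0],[-0.15,0,0],[-0.15,0,0],[-0.15,0,0],[-0.15,0,0],[-0.15,0,0],[-0.15,0,0]], rotation=[[0,0,0],[0,0,0],[0,0,0],[0,0,0],[0,0,0],[0,0,0],[0,0,0],[0,0,0]])

```text
clock: 15.15
tool_pos: [522.3, 105.7, 22.7]
tcp_rot: [0.0, 0.729, 0.685, 0.0]
contact_force: [1.5, 0.8, -0.4]
opening: 44.0
grip_force: 0.2
```

Emit:
step_arm(delta_pos=[[-0.15,0,0],[-0.15,0,0],[-0.15,0,0],[-0.15,0,0],[-0.15,0,0],[-0.15,0,0],[-0.1,0,0],[-0.1,0,0]], rotation=[[0,0,0],[0,0,0],[0,0,0],[0,0,0],[0,0,0],[0,0,0],[0,0,0],[0,0,0]])

```text
clock: 15.95
tool_pos: [519.5, 62.0, 22.7]
tcp_rot: [-0.0, 0.729, 0.685, 0.0]
contact_force: [-0.6, 1.8, -0.6]
opening: 44.1
grip_force: 0.3
```

Emit:
step_arm(delta_pos=[[-0.05,0,0],[-0.05,0,0],[-0.05,0,0],[-0.05,0,0],[-0.05,0,0],[-0.05,0,0],[-0.05,0,0],[-0.05,0,0]], rotation=[[0,0,0],[0,0,0],[0,0,0],[0,0,0],[0,0,0],[0,0,0],[0,0,0],[0,0,0]])

```text
clock: 16.75
tool_pos: [518.5, 46.3, 22.7]
tcp_rot: [-0.0, 0.729, 0.685, 0.0]
contact_force: [0.2, 1.6, 0.8]
opening: 44.0
grip_force: 0.5
```

Run:
```python
from h import *
b=read_camera("top")[200:350,230:430]
cv2.imwrite("pics/c6.png",cv2.resize(b[:,:,::-1],(800,600),interpolation=cv2.INTER_CUBIC))
```

```text
(no output)
```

View pics/c6.png

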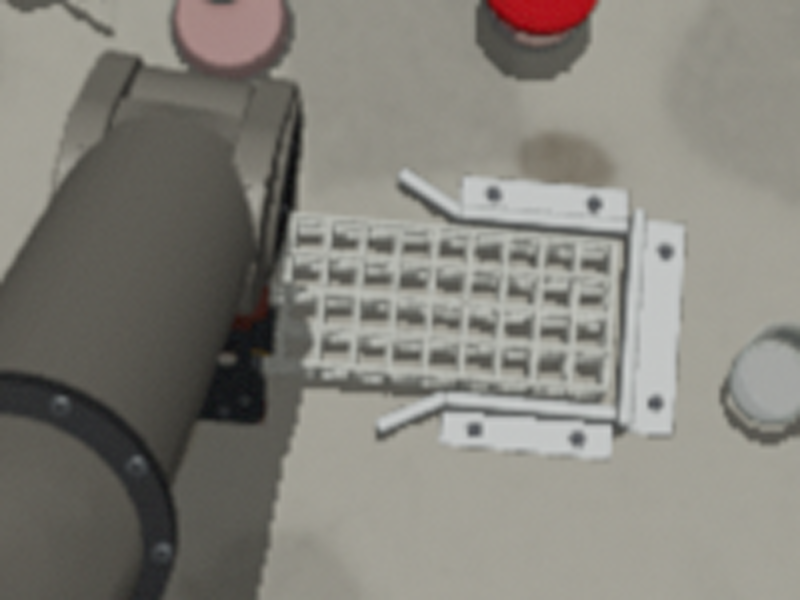

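The rack is in the lane. Its front is at about x=618 and the stop's inner face at about x=628, so a few mm remain. I'll creep until the force rises.

Emit:
step_arm(delta_pos=[[-0.03,0,0],[-0.03,0,0],[-0.03,0,0],[-0.03,0,0],[-0.03,0,0],[-0.03,0,0],[-0.03,0,0],[0,0,0]], rotation=[[0,0,0],[0,0,0],[0,0,0],[0,0,0],[0,0,0],[0,0,0],[0,0,0],[0,0,0]])

```text
clock: 17.6
tool_pos: [518.2, 38.6, 22.7]
tcp_rot: [-0.0, 0.729, 0.685, 0.0]
contact_force: [0.9, 3.4, 1.3]
opening: 44.0
grip_force: 1.7
```

Emit:
step_arm(delta_pos=[[-0.03,0,0],[-0.03,0,0],[-0.03,0,0],[0,0,0],[0,0,0],[0,0,0],[0,0,0],[0,0,0]], rotation=[[0,0,0],[0,0,0],[0,0,0],[0,0,0],[0,0,0],[0,0,0],[0,0,0],[0,0,0]])

```text
clock: 18.4
tool_pos: [518.7, 38.4, 22.9]
tcp_rot: [-0.001, 0.728, 0.686, 0.002]
contact_force: [1.4, 11.3, 0.2]
opening: 44.1
grip_force: 6.0
```

The arm has stalled at 11 N, so the rack is against the stop. Retreat.

Emit:
step_arm(delta_pos=[[0.05,0,0],[0.1,0,0],[0.2,0,0],[0.4,0,0],[0.6,0,0],[0.6,0,-0.2],[0.6,0,-0.8],[0.6,0,-0.8]], rotation=[[0,0,0],[0,0,0],[0,0,0],[0,0,0],[0,0,0],[0,0,0],[0,0,0],[0,0,0]])

```text
clock: 19.2
tool_pos: [524.7, 160.4, 94.8]
tcp_rot: [0.0, 0.729, 0.685, -0.001]
contact_force: [0.5, 0.2, -0.4]
opening: 43.9
grip_force: 0.0
```

Emit:
step_arm(delta_pos=[[0.6,0,-0.8],[0.6,0,-0.8],[0.6,0,-0.5],[0.6,0,0],[0,0,0],[0,0,0],[0,0,0],[0,0,0]], rotation=[[0,0,0],[0,0,0],[0,0,0],[0,0,0],[0,0,0],[0,0,0],[0,0,0],[0,0,0]])

```text
clock: 20.0
tool_pos: [531.6, 254.2, 178.2]
tcp_rot: [0.0, 0.73, 0.684, -0.001]
contact_force: [-0.1, 0.0, 0.2]
opening: 43.9
grip_force: 0.0
```

Run:
```python
from h import *
a=read_camera("scene")[160:400,180:430];b=read_camera("top")[170:350,230:430]
b=cv2.resize(b,(266,240),interpolation=cv2.INTER_CUBIC)
cv2.imwrite("pics/c7.png",cv2.resize(np.hstack([a,b])[:,:,::-1],(800,372),interpolation=cv2.INTER_CUBIC))
for n in("top","scene"):
  for q in("rack_mid","rack_lane","flask","wash_bottle","specimen_cup","beaker"):
    for o in pinpoint(n,q)[:1]: print(n,q,round(o["confidence"],2),at_z(n,o["location"],24*(q=="rack_mid")).round())
```

```text
top rack_mid 0.9 [519. -76.  24.]
top rack_lane 0.56 [ 517. -188.    0.]
top flask 0.7 [695.  53.   0.]
top wash_bottle 0.71 [725. 173.   0.]
top specimen_cup 0.75 [ 695. -130.    0.]
top beaker 0.84 [ 472. -264.    0.]
scene rack_mid 0.88 [506. -80.  24.]
scene rack_lane 0.68 [ 508. -178.    0.]
scene flask 0.61 [690.  60.   0.]
scene wash_bottle 0.67 [725. 163.   0.]
scene specimen_cup 0.77 [ 697. -126.    0.]
scene beaker 0.58 [ 477. -260.    0.]
```

View pics/c7.png

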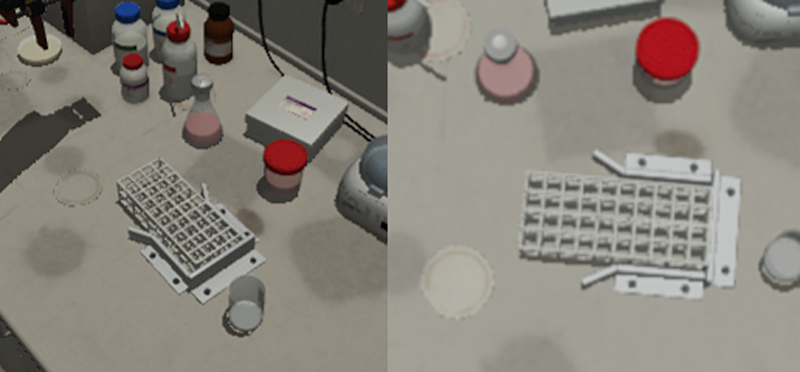

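The rack lies flat in the lane with its end against the stop (top crop x≈712), and the flask, beaker, cup and bottle look undisturbed.

```bash
python3 -c "from plant import *; print(hand_in())"
```

```text
the job is handed in; nothing more can be done
None
```

The rack was tipped onto its broad side, squared up with a sideways push, and slid into the lane until it stalled against the stop at about 11 N; the camera check then showed the flask, beaker, cup and wash bottle unmoved, and I handed the job in at about 20 s of the 42 s allowed.

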